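Turn the drying carousel until the tumbler is over the spout

TASK

Turn the round blue drying carousel by pushing a finger post on its rim, steadily and gently, until the tall steel tumbler stands at the front, squarely in line with the white drain spout of the base. Only push with the outside of the fingers: do not pinch a post, do not touch or lift the tumbler or the other dishes riding on the deck, and leave everything else on the table and ledge alone. Finish with the carousel at rest and the hand clear.

Things in the scene. Friction and masses are not known exactly. Their poses are not given: they have to be found in the camera images.
- carousel_base: Fixed white plastic drip base of the drying carousel, a disc 230 mm across and 22 mm high, standing on the table. Origin on the turning axis at the table surface, z up. Its drain spout, an open trough 44 mm wide and 25 mm high, sticks out along the base's own -x axis to 200 mm from the turning axis, past the edge of the deck; that side is the front.
- carousel: Turning blue plastic deck of the carousel, 250 mm across, lip 10 mm high. Turns both ways about a vertical axis with light friction (0.15 N m) and stays where left. Origin on the axis at the deck's upper face, 50 mm above the table; z up; +x points to the tumbler's compartment. Four walls 22 mm high at 45, 135, 225, 315 degrees from +x part four compartments round a 28 mm wide, 50 mm high hub.
- tumbler_center (a point): Centre (half-way up) of the tall steel tumbler, 66 mm across the mouth, 52 mm at the foot, 85 mm high (its rim 135 mm above the table), open at the top. It stands loose and upright on the deck, 65 mm from the turning axis.
- post0 (a point): Top centre of the upright blue finger post on the rim at 45 degrees from the deck's +x axis, counter-clockwise from above. All four posts are alike: 14 mm thick, 135 mm from the turning axis at the outer ends of the walls, tops 109 mm above the table (59 mm above the deck), each on a flat lug 26 mm wide, no higher than the deck, reaching 147 mm from the axis.
- post1 (a point): Top centre of the finger post at 135 degrees.
- post2 (a point): Top centre of the finger post at 225 degrees.
- post3 (a point): Top centre of the finger post at 315 degrees.
- bowl_a: White melamine bowl with a green rim, 82 mm across, 45 mm high, standing loose on the deck 65 mm from the axis; origin under its centre. Leave untouched.
- bowl_b: Second bowl of the same kind in another compartment; origin under its centre. Leave untouched.
- cup: Squat steel cup, 66 mm across and only 45 mm high, loose in another compartment of the deck; origin under its centre. Not the tumbler. Leave untouched.
- mug: White mug, 76 mm across, 85 mm high, on the table to the robot's left; origin under its centre. Bystander.
- bottle: Green glass bottle, 60 mm across, 160 mm high, on the table to the right; origin under its centre. Bystander.
- brush: Wooden dish brush lying on the table to the right, near the robot; origin under its middle. Bystander.
- scrub_pad: Scrubbing block 90 x 60 x 28 mm on the table to the left at the back; origin under its centre. Bystander.
- tumbler: The same tall steel tumbler; origin under its centre, on the deck.
There are look-alikes about, which are no part of the job. What is shaped like the tumbler but pink or turquoise is not meant.

How it is judged:
At the end, for the whole second after the job is handed in: The tumbler's centre is on the spout side of the turning axis and within 10 mm of the spout's centre line (about 9 degrees of turn); tumbler, cup and bowls still stand on the deck in their compartments, the tumbler upright; the carousel is at rest (x of tumbler_center in the frame of carousel_base below -0.045 m and y of tumbler_center in the frame of carousel_base between -0.01 and 0.01 m and angle between tumbler_center's own z axis and vertical below 0.1 rad and z of tumbler_center in the frame of carousel between 0.0345 and 0.0505 m and horizontal distance between each of tumbler_center, bowl_a, bowl_b, cup and carousel below 0.08 m and angular speed of carousel below 0.03 rad/s and z of bowl_a in the frame of carousel between -0.008 and 0.008 m and z of bowl_b in the frame of carousel between -0.008 and 0.008 m and z of cup in the frame of carousel between -0.008 and 0.008 m); the robot touches nothing.
It fails at once if the tumbler or another dish is lifted off the deck (z of tumbler_center in the frame of carousel above 0.0575 m or z of any of bowl_a, bowl_b, cup in the frame of carousel above 0.015 m).
It fails at once if the robot touches the tumbler, a bowl or the cup (contact force between any of the fingers, the arm and tumbler above 0.5 N or contact force between any of the fingers, the arm and bowl_a above 0.5 N or contact force between any of the fingers, the arm and bowl_b above 0.5 N or contact force between any of the fingers, the arm and cup above 0.5 N).
It fails at once if the carousel is pinched or pushed roughly (more than 25 N) (contact force between any of the fingers, the arm and carousel above 25 N).
It fails at once if the carousel is spun faster than 2.5 rad/s (angular speed of carousel above 2.5 rad/s).
It fails at once if a bystander on the table or ledge is moved by more than 20 mm (distance of any of mug, bottle, brush, scrub_pad from where it was at the start of the episode above 0.02 m).
It also fails if it takes over 45 s, if anything falls off the work surface, if the arm or the gripper's body presses on something with over 40 N, if the wrist force passes 120 N, or if a joint passes its speed limit or range.

ROBOT

A 6-joint arm with a two-finger parallel gripper is mounted at the origin on the work surface. World frame = base frame: x ahead of the robot, y to its left, z up, the work surface at z = 0. Lengths are in m, angles in rad, forces in N, time in s.
With the tool pointing down it reaches from about 0.225 to 0.875 m from the base axis. Payload 3.4 kg.
Tool frame: the origin (TCP) lies midway between the tips of the shut fingers; the grasp point (between the pads) lies 19 mm behind it (manip.pinch_z is the z of the grasp point in the tool frame, in m); z points along the fingers, x is the direction in which the jaws open and shut, and the axes are right-handed (so a half turn about z gives the same grasp; the last joint's range is limited). The gripper opens to 85 mm and grips with 20 to 120 N. Pads are 22 mm wide; open, the fingers measure 114 mm over their backs; the gripper's body (76 mm by 85 mm) begins 54 mm behind the grasp point. The pads swing forward as they close: fully open they stand 13 mm farther back than shut.
Start: joints at [1.199, 0.276, 1.505, -0, 1.361, -0.121], TCP at [0.143, 0.557, 0.231] pointing down, gripper open.
Joint ranges: [-2.89, 2.89], [-0.75, 2.08], [0.22, 2.7], [-1.18, 4.32], [0.11, 2.71], [-2.7, 2.7]. Speed limits (rad/s): [2.57, 2.57, 3.14, 3.14, 3.14, 3.14].

INTERFACE

Orientations are given as a unit quaternion [w, x, y, z].
In Python, from rig import manip gives the robot as it stands. The module is installed in compiled form; this text tells all that it offers.
- The arm moves only by the tool drive_tool, never from a script. Its argument "steps" is a list of rows, each a list of 5 numbers: the shift along the tool's x, y, z in mm, then the turn about the tool's z in rad, then the gripper command: -1 is shut, 1 is fully open, values between are in proportion. A call has 1 to 5 rows; each row is the pose to reach, as a shift and turn from the pose measured when the call began, along the tool's axes at that moment; what a row does not reach only later rows make up. A row lasts 1/10 s, in which the tool goes at most 50 mm and 8.59 degrees, less where a joint would pass 70% of its speed; a pose out of reach is approached as far as the arm can. A call with a gripper value outside its range is refused whole. The fingers move at their own pace and stop on an object; "squeeze" is the grip in N (left out, the last holds). Time passes only in rows, so rows that repeat a pose let the fingers close. It gives the time, the measured TCP pose, the force and the opening at its end, in the units of the state.
- manip.get_state(): the state, without advancing time (a new reading comes with each control period).
- manip.get_image(name): name is "side" or "top"; returns the picture (400x640x3 uint8, blue, green, red); there is no depth.
- manip.get_calibration(name): a dict with "camera_matrix" (3x3 intrinsics, pixels), "distortion" ([k1, k2, p1, p2, k3] as OpenCV has them; the pictures are not rectified), "rvec" (rotation vector, rad) and "tvec" (3), from world to camera coordinates, as OpenCV has them. Camera axes: x right, y down, z forward; pixel columns grow to the right and rows downward; lengths in m; the calibration is good to about 2 mm. A picture is of the moment at which its call begins. get_calibration takes no time and is no camera call.
- manip.sign_off(): hands the job in, once; it reports no verdict.
Trained networks look in the newest picture that a camera, given by its name, has taken for a name from the list of things; names that differ only in an ending like _2 or _b are one class to them, and where a whole thing is asked for, a point or a joint stands for the part that bears it (a point fixed in the world has none). Each returns a list of dicts, best first, with "conf" (0 to 1); they miss things now and then, are a little off and sometimes report something else, mostly with a low value. They report only what shows in the picture. A call takes as long as a camera call. They do not tell look-alikes from the thing itself.
- manip.masks_of(camera, name): "pixels" (400x640 bool, what is visible of it) and "location" ([column, row] in pixels, amid what is visible of it).
The state is a dict: "clock": time; "qpos": joint angles; "qd": joint speeds; "effort": joint torques, N m; "position": TCP position; "ee_rot": TCP orientation; "contact_force": force on the tool from outside, world axes, zero at the start; "moment": the same for the moment, N m; "width": finger opening in m.
Only numpy, scipy, OpenCV 4.12 (cv2) and the standard library are available. Lean on these libraries where they do the work, as an engineer would, in place of code of your own. Each camera call takes 0.05 s, during which the arm holds its last target.

## Working session

There is one attempt and no reset: what is moved stays moved. The work goes in short steps, Python scripts to look and compute and a tool call to move; the robot and the scene stay as the last step left them, time stands still between calls to the robot, and variables do not carry over. Pictures are saved under pics/ and viewed, and the job is handed in when it is done.

Besides the shell and the picture viewer there is one more tool, called as name(argument=value, ...) on one line, values as JSON. drive_tool: Moves the arm, as the interface text tells. Its arguments: {"type":"object","properties":{"steps":{"type":"array","items":{"type":"array","items":{"type":"number"}}},"squeeze":{"type":"number"}},"required":["steps"]}

```bash
mkdir -p pics
python3 - <<'E'
from rig import manip
import cv2
for n in("top","side"):
    cv2.imwrite(f"pics/{n}0.png",manip.get_image(n))
    c=manip.get_calibration(n);print(n,c)
print(manip.get_state())
E
```

```text
top {'camera_matrix': array([[513.29143796,   0.        , 324.2247669 ],
       [  0.        , 513.29143796, 193.99548103],
       [  0.        ,   0.        ,   1.        ]]), 'distortion': array([-0.16517061,  0.        ,  0.        ,  0.        ,  0.        ]), 'rvec': array([ 2.17019605, -2.19246363,  0.10751957]), 'tvec': array([0.00952138, 0.49644908, 1.43489924])}
side {'camera_matrix': array([[418.37384403,   0.        , 323.29546543],
       [  0.        , 418.37384403, 198.60878335],
       [  0.        ,   0.        ,   1.        ]]), 'distortion': array([-0.02475389,  0.        ,  0.        ,  0.        ,  0.        ]), 'rvec': array([ 2.08608231, -0.43885342,  0.21379104]), 'tvec': array([-0.43832223,  0.20636742,  1.01744287])}
{'clock': 0.1, 'qpos': array([ 1.19901613e+00,  2.76553294e-01,  1.50598150e+00,  3.63045032e-06,
        1.36068128e+00, -1.21032207e-01]), 'qd': array([-4.75641761e-04, -1.64974489e-03, -4.26699005e-03,  3.13160718e-04,
        2.86073349e-04, -6.80084501e-05]), 'effort': array([ 7.26774524e-04, -4.17703271e+01, -2.46402311e+01, -3.72042123e-04,
        5.75568571e-03, -2.25290063e-05]), 'position': array([0.1425317 , 0.55659146, 0.23052389]), 'ee_rot': array([ 4.15104714e-04,  7.89977386e-01,  6.13135443e-01, -6.97543359e-04]), 'contact_force': array([-1.21585604,  0.1029171 , -0.02598768]), 'moment': array([ 0.06173423, -0.03048498,  0.03197688]), 'width': 0.08523178820539444}
```

View pics/top0.png

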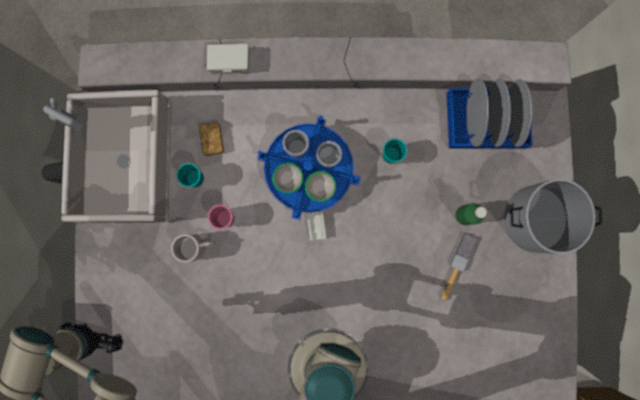

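View pics/side0.png

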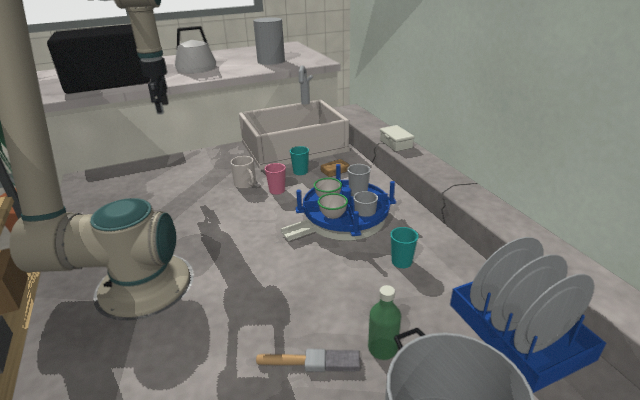

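```bash
cat > h.py <<'E'
import numpy as np,cv2
from rig import manip
def ray(cam,uv):
    c=manip.get_calibration(cam);R=cv2.Rodrigues(c["rvec"])[0]
    p=cv2.undistortPoints(np.array([[uv]],float),c["camera_matrix"],c["distortion"])[0,0]
    return -R.T@c["tvec"],R.T@np.array([p[0],p[1],1])
def at(cam,uv,z):
    o,d=ray(cam,uv);return (o+d*(z-o[2])/d[2])
def proj(cam,P):
    c=manip.get_calibration(cam)
    return cv2.projectPoints(np.array(P,float).reshape(-1,3),c["rvec"],c["tvec"],c["camera_matrix"],c["distortion"])[0][:,0]
E
python3 - <<'E'
from h import *
t=cv2.imread("pics/top0.png");s=cv2.imread("pics/side0.png")
a=cv2.resize(t[110:250,240:380],(600,600),interpolation=cv2.INTER_CUBIC)
cv2.imwrite("pics/topc.png",a)
cv2.imwrite("pics/sidec.png",cv2.resize(s[150:250,270:410],(784,560),interpolation=cv2.INTER_CUBIC))
manip.get_image("top");manip.get_image("side")
for n,z in(("post0",.109),("tumbler",.135),("cup",.095),("carousel_base",.02),("carousel",.05),("bowl_a",.09),("mug",.08)):
  for cam in("top","side"):
    for m in manip.masks_of(cam,n):
        print(n,cam,round(m["conf"],2),np.round(m["location"],1),m["pixels"].sum(),np.round(at(cam,m["location"],z),3))
E
```

```text
post0 top 0.9 [310.9 166.3] 4336 [0.564 0.04  0.109]
post0 side 0.86 [348.  210.9] 2366 [ 0.518 -0.07   0.109]
tumbler top 0.77 [295.  144.2] 557 [0.619 0.082 0.135]
tumbler top 0.68 [220.3 217.8] 494 [0.427 0.279 0.135]
tumbler top 0.66 [391.7 151.4] 515 [ 0.598 -0.174  0.135]
tumbler top 0.32 [329.2 156.8] 471 [ 0.585 -0.008  0.135]
tumbler side 0.87 [357.7 174.9] 554 [0.606 0.048 0.135]
tumbler side 0.75 [407.8 243.7] 945 [ 0.562 -0.277  0.135]
tumbler side 0.72 [273.9 178. ] 567 [0.385 0.133 0.135]
tumbler side 0.71 [345.5 211.4] 2382 [ 0.494 -0.105  0.135]
tumbler side 0.68 [300.8 157.6] 507 [0.499 0.222 0.135]
cup top 0.71 [328.6 156.2] 453 [ 0.593 -0.008  0.095]
cup side 0.86 [365.1 202.7] 484 [ 0.587 -0.035  0.095]
cup side 0.53 [346.3 213.3] 2318 [ 0.518 -0.06   0.095]
carousel_base top 0.78 [319.  226.2] 393 [0.405 0.02  0.02 ]
carousel_base top 0.35 [310.9 165.4] 4309 [0.579 0.042 0.02 ]
carousel_base side 0.87 [318.  234.1] 1027 [ 0.454 -0.018  0.02 ]
carousel top 0.7 [292.5 143.9] 508 [0.636 0.092 0.05 ]
carousel top 0.6 [311.7 164.1] 4237 [0.578 0.039 0.05 ]
carousel side 0.81 [350.2 211. ] 2482 [0.563 0.007 0.05 ]
bowl_a top 0.66 [283.9 180.1] 692 [0.529 0.114 0.09 ]
bowl_a top 0.56 [318.3 188.2] 705 [0.506 0.021 0.09 ]
bowl_a side 0.92 [333.  202.7] 594 [0.511 0.009 0.09 ]
bowl_a side 0.84 [327.6 185.4] 407 [0.536 0.102 0.09 ]
mug top 0.56 [186.  249.3] 787 [0.344 0.384 0.08 ]
mug side 0.62 [239.6 172.2] 621 [0.323 0.315 0.08 ]
```

View pics/topc.png

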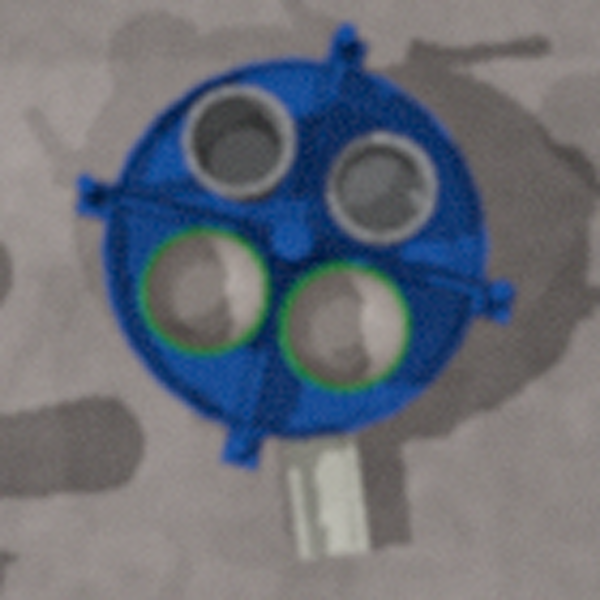

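View pics/sidec.png

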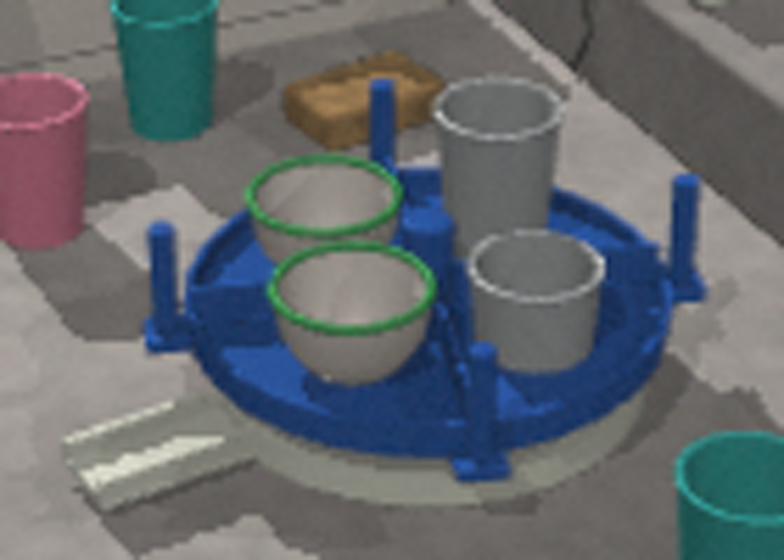

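Run:
```python
from h import *
from scipy.optimize import least_squares
T=lambda u,v:(240+u/4.286-.4,110+v/4.286-.4)
S=lambda u,v:(270+u/5.6-.4,150+v/5.6-.4)
top=[T(90,190),T(240,458),T(499,298),T(347,38)]
side=[S(382,86),S(161,228),S(484,350),S(685,181)]
for a,b in zip(top,side):
    print(np.round(at("top",a,.109),3),np.round(at("side",b,.109),3))
hub=[T(292,238)],[S(428,220)]
print("hub",at("top",hub[0][0],.1),at("side",hub[1][0],.1))
def model(p):
    a=p[2]+np.arange(4)*np.pi/2
    return np.c_[p[0]+.135*np.cos(a),p[1]+.135*np.sin(a),np.full(4,.109)]
f=lambda p:np.r_[(proj("top",model(p))-top).ravel()/1.5,(proj("side",model(p))-side).ravel()/1.]
r=least_squares(f,[.57,.04,np.radians(100)])
print(r.x,np.degrees(r.x[2]),np.round(r.fun,1)); print(np.round(model(r.x),3))
# spout: end corners top view & side
e=[at("top",T(303,558),.025),at("top",T(368,550),.025)];b=[at("top",T(288,468),.025),at("top",T(355,440),.025)]
print(e,b)
print("side",at("side",S(66,440),.025),at("side",S(175,403),.025),at("side",S(105,510),0),at("side",S(255,460),0.))
ax=r.x[:2]
for q in((e[0]+e[1])/2,):
    d=q[:2]-ax;print("spout ang",np.degrees(np.arctan2(d[1],d[0])),np.hypot(*d))
for c,uv in(("top",T(240,142)),("side",S(498,108))):
    q=at(c,uv,.135);d=q[:2]-ax;print("tum",q,np.degrees(np.arctan2(d[1],d[0])),np.hypot(*d))
```

```text
[0.599 0.176 0.109] [0.602 0.174 0.109]
[0.43  0.082 0.109] [0.438 0.082 0.109]
[ 0.528 -0.08   0.109] [ 0.534 -0.084  0.109]
[0.695 0.013 0.109] [0.697 0.012 0.109]
hub [0.56828349 0.04900896 0.1       ] [0.56834464 0.04589288 0.1       ]
[0.56620219 0.04642561 1.3113363 ] 75.13403535238609 [-0.3 -0.5  0.3 -1.5  0.9 -0.9  0.3 -0.5 -0.7 -0.3 -0.8  0.3 -0.9  0.2
 -0.1  0. ]
[[ 0.601  0.177  0.109]
 [ 0.436  0.081  0.109]
 [ 0.532 -0.084  0.109]
 [ 0.697  0.012  0.109]]
[array([0.3673087 , 0.04504801, 0.025     ]), array([0.37211443, 0.00233092, 0.025     ])] [array([0.42651339, 0.054394  , 0.025     ]), array([0.44452431, 0.01011286, 0.025     ])]
side [0.36947673 0.04352115 0.025     ] [0.42968359 0.05080728 0.025     ] [0.37769808 0.01333744 0.        ] [0.46022531 0.02080474 0.        ]
spout ang -173.3995956829549 0.19780166038506247
tum [0.62335301 0.07994616 0.135     ] 30.392810606535132 0.06625589051104272
tum [0.62455004 0.07986289 0.135     ] 29.81563365196703 0.06724970627631989
```

The tall steel tumbler is the one at top (295,144) / side (358,178). The short steel one at top (329,155) / side (365,203) is the cup. The turquoise and pink ones, at top (190,175), (394,151) and (220,217), are look-alikes. The crops confirm this.

The axis is at (0.566, 0.046), the tumbler at +30° and the spout at about 186.7°. Pushing post0 (now at 75°) counter-clockwise by about 156.5° takes it round the robot's side of the deck.

```bash
cat >> h.py <<'E'
from scipy.spatial.transform import Rotation as Ro
AX=np.array([.5662,.0464])
def rows(targets,g=-1):
    """targets: (x,y,z,yaw rad) -> tool frame rows"""
    s=manip.get_state();q=s["ee_rot"];R=Ro.from_quat([q[1],q[2],q[3],q[0]]).as_matrix()
    yaw=np.arctan2(R[1,0],R[0,0]);out=[]
    for t in targets:
        d=R.T@(np.array(t[:3])-s["position"])*1000
        dy=(t[3]-yaw+np.pi)%(2*np.pi)-np.pi
        out.append([float(round(v)) for v in d]+[round(-dy,3),g])
    print("t",round(s["clock"],2),"pos",np.round(s["position"],4),"yaw",round(np.degrees(yaw),1),"q6",round(s["qpos"][5],2),"F",np.round(s["contact_force"],1),"w",round(s["width"],3))
    print(out)
def line(P,yaw,dmax=48,amax=.14,n=5):
    s=manip.get_state();q=s["ee_rot"];R=Ro.from_quat([q[1],q[2],q[3],q[0]]).as_matrix()
    y0=np.arctan2(R[1,0],R[0,0]);p0=s["position"];P=np.array(P);dy=(yaw-y0+np.pi)%(2*np.pi)-np.pi
    N=int(max(np.ceil(np.linalg.norm(P-p0)/dmax*1000),np.ceil(abs(dy)/amax),1))
    print("N",N);rows([list(p0+(P-p0)*min(i/N,1))+[y0+dy*min(i/N,1)] for i in range(1,n+1)])
def circ(ph0,ph1,n=5,r=.137,z=.083):
    "finger angle deg path about the axis, tool x along the tangent"
    T=[]
    for a in np.radians(np.linspace(ph0,ph1,n+1)[1:]):
        T.append([AX[0]+r*np.cos(a),AX[1]+r*np.sin(a),z,a-np.pi/2])
    rows(T)
def ang():
    s=manip.get_state();d=s["position"][:2]-AX;print("finger ang",np.degrees(np.arctan2(d[1],d[0])),"r",np.hypot(*d))
E
python3 -c "
from h import *
a=np.radians(53);P=[AX[0]+.137*np.cos(a),AX[1]+.137*np.sin(a),.23];print(P)
line(P,a-np.pi/2)"
```

```text
[np.float64(0.6486486581718307), np.float64(0.1558130648764791), 0.23]
N 15
t 0.9 pos [0.1427 0.557  0.2313] yaw 75.6 q6 -0.12 F [-0.2  0.7 -0.5] w 0.085
[[-18.0, 39.0, 0.0, np.float64(0.131), -1], [-35.0, 79.0, 0.0, np.float64(0.262), -1], [-53.0, 118.0, 0.0, np.float64(0.393), -1], [-70.0, 157.0, 0.0, np.float64(0.524), -1], [-88.0, 197.0, 0.0, np.float64(0.655), -1]]
```

drive_tool(steps=[[-18,39,0,0.13,-1],[-35,79,0,0.26,-1],[-53,118,0,0.39,-1],[-70,157,0,0.52,-1],[-88,197,0,0.65,-1]])

```text
clock: 1.4
position: [0.3128, 0.4219, 0.2315]
ee_rot: [-0.0, 0.945, 0.326, 0.0]
contact_force: [0.8, -0.4, 0.2]
width: 0.0124
```

```bash
python3 -c "
from h import *
line([.6486,.1558,.23],np.radians(-37))"
```

```text
N 10
t 1.4 pos [0.3128 0.4219 0.2315] yaw 38.1 q6 0.14 F [ 0.8 -0.4  0.2] w 0.012
[[10.0, 42.0, 0.0, np.float64(0.131), -1], [20.0, 83.0, 0.0, np.float64(0.262), -1], [30.0, 125.0, 0.0, np.float64(0.393), -1], [40.0, 167.0, 1.0, np.float64(0.524), -1], [50.0, 208.0, 1.0, np.float64(0.655), -1]]
```

drive_tool(steps=[[10,42,0,0.13,-1],[20,83,0,0.26,-1],[30,125,0,0.39,-1],[40,167,0,0.52,-1],[50,208,0,0.65,-1]])

```text
clock: 1.9
position: [0.4818, 0.2877, 0.2317]
ee_rot: [-0.0, 1.0, 0.005, 0.0]
contact_force: [0.4, 0.6, -0.5]
width: -0.0005
```

```bash
python3 -c "
from h import *
line([.6486,.1558,.23],np.radians(-37))"
```

```text
N 5
t 1.9 pos [0.4818 0.2877 0.2317] yaw 0.5 q6 0.4 F [ 0.4  0.6 -0.5] w -0.0
[[33.0, 27.0, 0.0, np.float64(0.131), -1], [66.0, 53.0, 1.0, np.float64(0.262), -1], [99.0, 80.0, 1.0, np.float64(0.393), -1], [132.0, 107.0, 1.0, np.float64(0.524), -1], [166.0, 134.0, 2.0, np.float64(0.655), -1]]
```

drive_tool(steps=[[33,27,0,0.13,-1],[66,53,0,0.26,-1],[99,80,0,0.39,-1],[132,107,0,0.52,-1],[166,134,0,0.655,-1]])

```text
clock: 2.4
position: [0.6502, 0.1541, 0.2317]
ee_rot: [-0.001, 0.947, -0.32, 0.0]
contact_force: [0.8, 1.2, 0.2]
width: -0.0001
```

```bash
python3 -c "
from h import *
line([.6486,.1558,.135],np.radians(-37),dmax=20)
im=manip.get_image('side');cv2.imwrite('pics/s1.png',cv2.resize(im[80:260,250:490],(800,600)))
im=manip.get_image('top');cv2.imwrite('pics/t1.png',cv2.resize(im[90:250,220:420],(750,600)))
"
```

```text
N 5
t 2.4 pos [0.6502 0.1541 0.2317] yaw -37.3 q6 0.78 F [0.8 1.2 0.2] w -0.0
[[0.0, 0.0, 19.0, np.float64(-0.001), -1], [-1.0, 0.0, 39.0, np.float64(-0.002), -1], [-1.0, 0.0, 58.0, np.float64(-0.003), -1], [-2.0, 0.0, 77.0, np.float64(-0.004), -1], [-2.0, 0.0, 97.0, np.float64(-0.005), -1]]
```

View pics/s1.png

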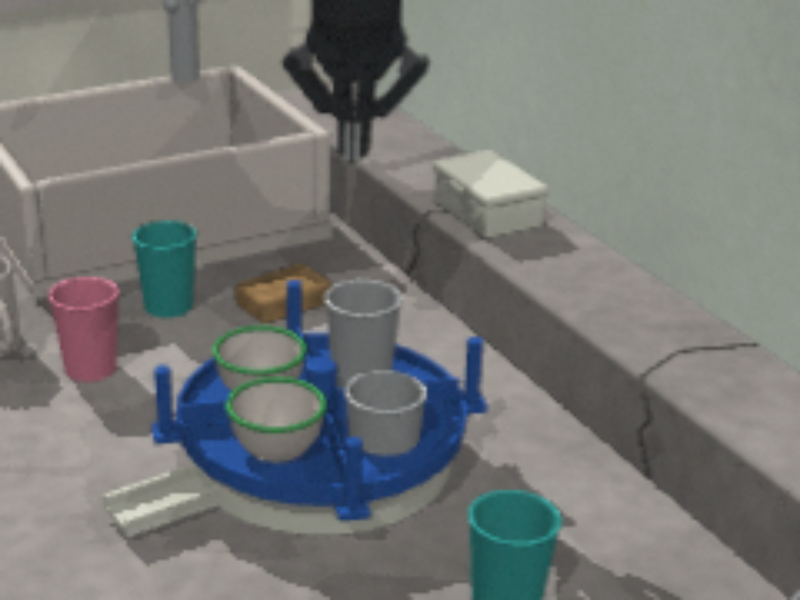

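The side view shows the shut hand over the back-left of the deck at (350,155) in the crop. Tumbler, cup and bowls are unmoved. The knuckles flare well above post height, so I can descend between the tumbler and post0.

drive_tool(steps=[[0,0,20,0,-1],[-1,0,39,0,-1],[-1,0,58,0,-1],[-2,0,77,0,-1],[-2,0,97,0,-1]])

```text
clock: 3.0
position: [0.6516, 0.1528, 0.133]
ee_rot: [-0.0, 0.948, -0.32, 0.002]
contact_force: [0.5, 0.2, -0.3]
width: -0.0001
```

```bash
python3 -c "
from h import *
ang()
line([.6486,.1558,.084],np.radians(-37),dmax=12)
im=manip.get_image('side');cv2.imwrite('pics/s2.png',cv2.resize(im[80:260,250:490],(800,600)))
im=manip.get_image('top');cv2.imwrite('pics/t2.png',cv2.resize(im[90:250,220:420],(750,600)))
"
```

```text
finger ang 51.26507436775012 r 0.1364239475897486
N 5
t 3.0 pos [0.6516 0.1528 0.133 ] yaw -37.3 q6 0.78 F [ 0.5  0.2 -0.3] w -0.0
[[-1.0, 0.0, 10.0, np.float64(-0.001), -1], [-2.0, 0.0, 20.0, np.float64(-0.002), -1], [-3.0, 0.0, 29.0, np.float64(-0.003), -1], [-3.0, 0.0, 39.0, np.float64(-0.004), -1], [-4.0, -1.0, 49.0, np.float64(-0.005), -1]]
```

View pics/s2.png

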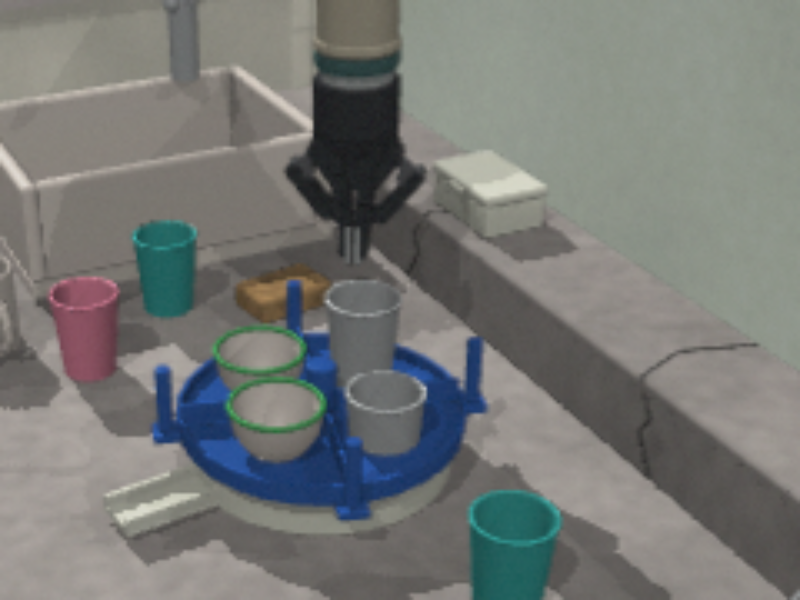

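View pics/t2.png

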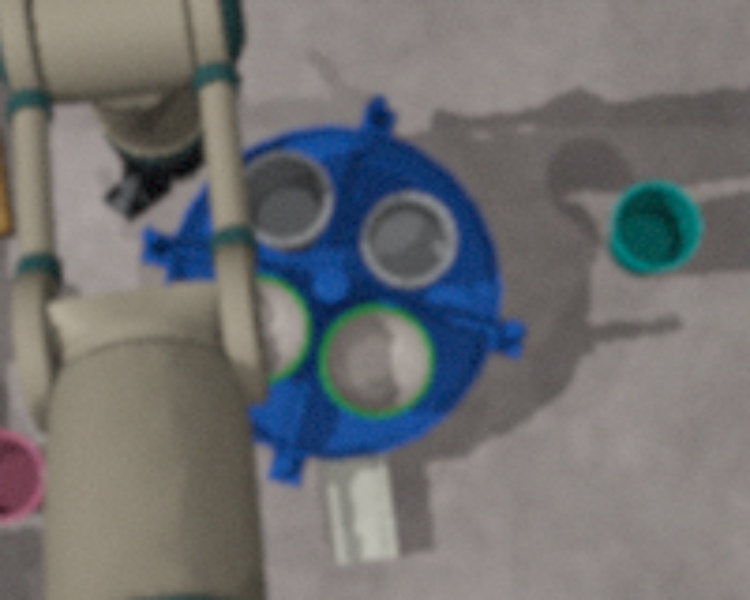

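Both views show the fingers outside the rim, left of and behind the tumbler, with nothing moved. I continue down.

drive_tool(steps=[[-1,0,10,0,-1],[-2,0,20,0,-1],[-3,0,29,0,-1],[-3,0,39,0,-1],[-3,0,48,0,-1]])

```text
clock: 3.6
position: [0.6468, 0.1542, 0.0818]
ee_rot: [0.002, 0.948, -0.32, -0.001]
contact_force: [-0.4, 1.7, 0.2]
width: -0.0001
```

```bash
python3 -c "
from h import *
ang()
circ(52,66)
"
```

```text
finger ang 53.1922212917454 r 0.13460920035476065
t 3.6 pos [0.6468 0.1542 0.0818] yaw -37.3 q6 0.78 F [-0.4  1.7  0.2] w -0.0
[[-4.0, -2.0, -1.0, np.float64(-0.036), -1], [-11.0, -2.0, -1.0, np.float64(-0.085), -1], [-17.0, -1.0, -1.0, np.float64(-0.134), -1], [-24.0, 0.0, -1.0, np.float64(-0.183), -1], [-30.0, 1.0, -1.0, np.float64(-0.232), -1]]
```

drive_tool(steps=[[-4,-2,-1,-0.04,-1],[-11,-2,-1,-0.09,-1],[-17,-1,-1,-0.13,-1],[-24,0,-1,-0.18,-1],[-30,1,-1,-0.23,-1]])

```text
clock: 4.1
position: [0.6222, 0.1716, 0.0825]
ee_rot: [0.001, 0.978, -0.208, -0.001]
contact_force: [0.9, -0.5, -0.2]
width: -0.0001
```

```bash
python3 -c "
from h import *
ang()
circ(65.5,83)
im=manip.get_image('side');cv2.imwrite('pics/s3.png',cv2.resize(im[100:250,280:480],(800,600)))
"
```

```text
finger ang 65.90812778152292 r 0.13718919090687726
t 4.1 pos [0.6222 0.1716 0.0825] yaw -24.0 q6 0.58 F [ 0.9 -0.5 -0.2] w -0.0
[[-7.0, 0.0, -1.0, np.float64(-0.052), -1], [-16.0, 1.0, 0.0, np.float64(-0.113), -1], [-24.0, 2.0, 0.0, np.float64(-0.174), -1], [-32.0, 4.0, 0.0, np.float64(-0.235), -1], [-40.0, 6.0, 0.0, np.float64(-0.297), -1]]
```

View pics/s3.png

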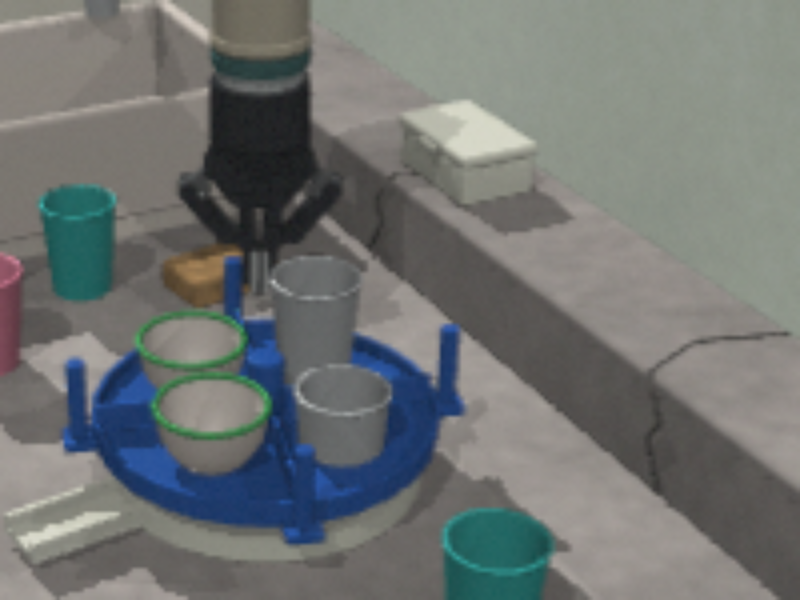

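The fingertip (258,285) stands right beside the post0 top (232,262). The deck hasn't moved, so I start pushing.

drive_tool(steps=[[-7,0,0,-0.05,-1],[-16,1,0,-0.11,-1],[-24,2,0,-0.17,-1],[-32,4,0,-0.235,-1],[-40,6,0,-0.3,-1]])

```text
clock: 4.65
position: [0.583, 0.1824, 0.0825]
ee_rot: [0.001, 0.998, -0.058, -0.001]
contact_force: [1.7, -1.1, -0.3]
width: 0.0001
```

```bash
python3 -c "
from h import *
ang()
circ(83,103)
im=manip.get_image('side');cv2.imwrite('pics/s4.png',cv2.resize(im[100:250,280:480],(800,600)))
"
```

```text
finger ang 82.96921586472934 r 0.13707559138898162
t 4.65 pos [0.583  0.1824 0.0825] yaw -6.6 q6 0.31 F [ 1.7 -1.1 -0.3] w 0.0
[[-10.0, 0.0, 0.0, np.float64(-0.063), -1], [-19.0, 1.0, 0.0, np.float64(-0.133), -1], [-29.0, 3.0, 0.0, np.float64(-0.202), -1], [-38.0, 5.0, 0.0, np.float64(-0.272), -1], [-47.0, 8.0, 0.0, np.float64(-0.342), -1]]
```

View pics/s4.png

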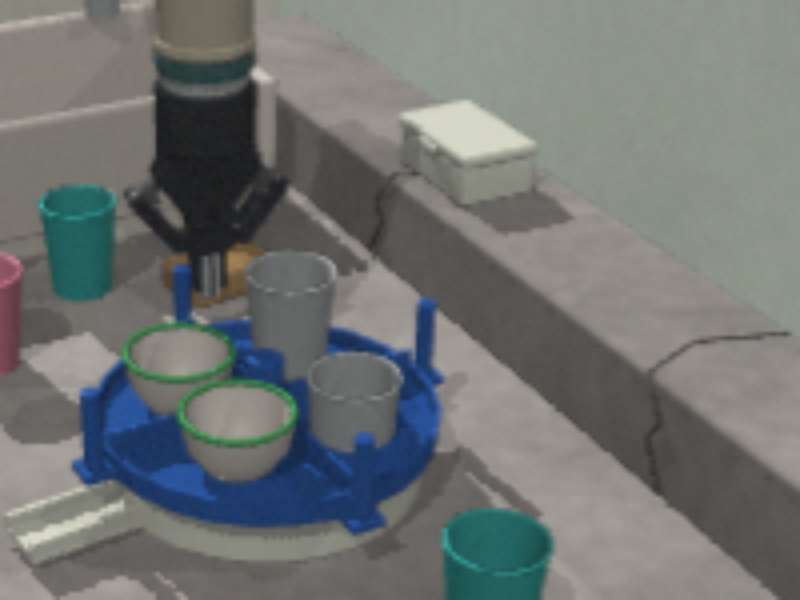

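The deck is turning and the dishes ride along. Post0 is now at (182,280), with the finger behind it.

drive_tool(steps=[[-10,0,0,-0.06,-1],[-19,1,0,-0.13,-1],[-29,3,0,-0.2,-1],[-38,5,0,-0.27,-1],[-47,8,0,-0.34,-1]])

```text
clock: 5.2
position: [0.5343, 0.1799, 0.0828]
ee_rot: [0.001, 0.994, 0.114, -0.002]
contact_force: [1.2, 0.1, -0.1]
width: -0.0002
```

```bash
python3 -c "
from h import *
ang()
circ(103,123)
"
```

```text
finger ang 103.42555211374935 r 0.13720272342798995
t 5.2 pos [0.5343 0.1799 0.0828] yaw 13.1 q6 -0.02 F [ 1.2  0.1 -0.1] w -0.0
[[-9.0, 1.0, 0.0, np.float64(-0.069), -1], [-18.0, 2.0, 0.0, np.float64(-0.139), -1], [-27.0, 3.0, 0.0, np.float64(-0.209), -1], [-37.0, 5.0, 0.0, np.float64(-0.278), -1], [-46.0, 8.0, 0.0, np.float64(-0.348), -1]]
```

drive_tool(steps=[[-9,1,0,-0.07,-1],[-18,2,0,-0.14,-1],[-27,3,0,-0.21,-1],[-37,5,0,-0.28,-1],[-46,8,0,-0.35,-1]])

```text
clock: 5.7
position: [0.4925, 0.1616, 0.0832]
ee_rot: [0.001, 0.958, 0.285, -0.001]
contact_force: [1.5, 1.0, -0.2]
width: -0.0001
```

```bash
python3 -c "
from h import *
ang()
circ(123,143)
im=manip.get_image('side');cv2.imwrite('pics/s5.png',cv2.resize(im[100:250,280:480],(800,600)))
"
```

```text
finger ang 122.60139624572129 r 0.1367333388523803
t 5.7 pos [0.4925 0.1616 0.0832] yaw 33.2 q6 -0.39 F [ 1.5  1.  -0.2] w -0.0
[[-11.0, 0.0, 0.0, np.float64(-0.067), -1], [-20.0, 1.0, 0.0, np.float64(-0.137), -1], [-29.0, 3.0, 0.0, np.float64(-0.207), -1], [-39.0, 5.0, 0.0, np.float64(-0.276), -1], [-48.0, 8.0, 0.0, np.float64(-0.346), -1]]
```

View pics/s5.png

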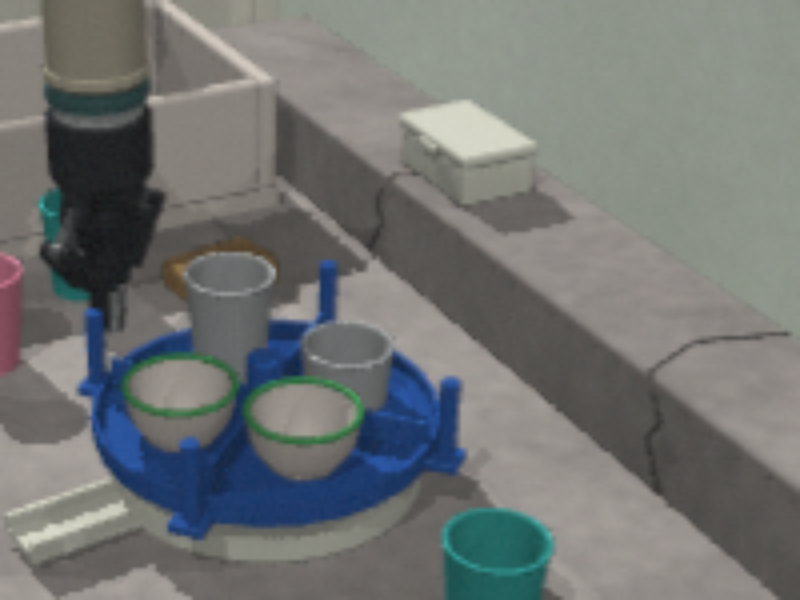

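The push is working as planned: post0 is at (95,340) with the finger behind it, and the dishes are in place.

drive_tool(steps=[[-11,0,0,-0.07,-1],[-20,1,0,-0.14,-1],[-29,3,0,-0.21,-1],[-39,5,0,-0.28,-1],[-48,8,0,-0.35,-1]])

```text
clock: 6.25
position: [0.4558, 0.1278, 0.0835]
ee_rot: [0.001, 0.894, 0.449, -0.001]
contact_force: [2.6, 0.8, -1.4]
width: -0.0
```

```bash
python3 -c "
from h import *
ang()
circ(143,163)
"
```

```text
finger ang 143.5910320835495 r 0.1371650698170106
t 6.25 pos [0.4558 0.1278 0.0835] yaw 53.3 q6 -0.8 F [ 2.6  0.8 -1.4] w -0.0
[[-8.0, 0.0, 0.0, np.float64(-0.064), -1], [-18.0, 1.0, 1.0, np.float64(-0.134), -1], [-27.0, 3.0, 1.0, np.float64(-0.204), -1], [-36.0, 5.0, 1.0, np.float64(-0.274), -1], [-45.0, 8.0, 1.0, np.float64(-0.343), -1]]
```

drive_tool(steps=[[-8,0,0,-0.065,-1],[-18,1,0,-0.135,-1],[-27,3,0,-0.205,-1],[-36,5,0,-0.275,-1],[-45,8,0,-0.345,-1]])

```text
clock: 6.75
position: [0.4362, 0.087, 0.0837]
ee_rot: [0.001, 0.803, 0.595, -0.0]
contact_force: [1.0, 0.4, -1.0]
width: 0.0002
```

```bash
python3 -c "
from h import *
ang()
circ(163,183)
im=manip.get_image('side');cv2.imwrite('pics/s6.png',cv2.resize(im[100:250,280:480],(800,600)))
"
```

```text
finger ang 162.64536807056302 r 0.1361480356859621
t 6.75 pos [0.4362 0.087  0.0837] yaw 73.1 q6 -1.23 F [ 1.   0.4 -1. ] w 0.0
[[-10.0, -1.0, 1.0, np.float64(-0.069), -1], [-20.0, 0.0, 1.0, np.float64(-0.138), -1], [-29.0, 2.0, 1.0, np.float64(-0.208), -1], [-39.0, 4.0, 1.0, np.float64(-0.278), -1], [-48.0, 7.0, 1.0, np.float64(-0.348), -1]]
```

View pics/s6.png

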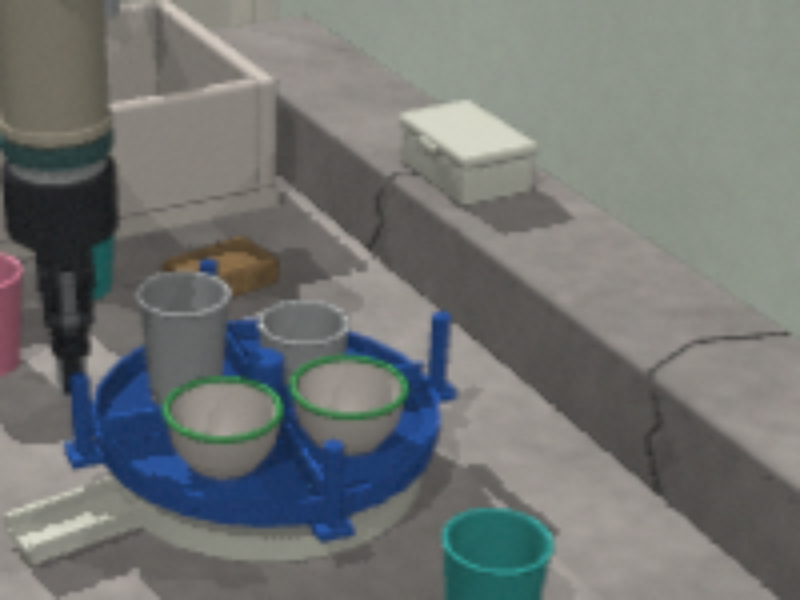

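Post0 is now at (80,415), with the finger still behind it.

drive_tool(steps=[[-10,-1,0,-0.07,-1],[-20,0,0,-0.14,-1],[-29,2,0,-0.21,-1],[-39,4,0,-0.28,-1],[-48,7,0,-0.35,-1]])

```text
clock: 7.3
position: [0.4291, 0.0379, 0.0839]
ee_rot: [0.001, 0.687, 0.726, -0.001]
contact_force: [0.5, 1.7, 0.1]
width: 0.0002
```

```bash
python3 -c "
from h import *
ang()
circ(183,203)
"
```

```text
finger ang -176.4733282119182 r 0.13740109102160736
t 7.3 pos [0.4291 0.0379 0.0839] yaw 93.2 q6 -1.7 F [0.5 1.7 0.1] w 0.0
[[-8.0, 1.0, 1.0, np.float64(-0.067), -1], [-18.0, 2.0, 1.0, np.float64(-0.137), -1], [-27.0, 3.0, 1.0, np.float64(-0.206), -1], [-37.0, 6.0, 1.0, np.float64(-0.276), -1], [-46.0, 9.0, 1.0, np.float64(-0.346), -1]]
```

drive_tool(steps=[[-8,1,0,-0.065,-1],[-18,2,0,-0.135,-1],[-27,3,0,-0.205,-1],[-36,5,0,-0.27,-1],[-44,8,0,-0.32,-1]])

```text
clock: 7.8
position: [0.4398, -0.0055, 0.084]
ee_rot: [0.0, 0.564, 0.826, -0.001]
contact_force: [-0.7, 2.0, -0.7]
width: -0.0
```

```bash
python3 -c "
from h import *
ang()
im=manip.get_image('side');cv2.imwrite('pics/s7.png',cv2.resize(im[150:250,270:410],(784,560),interpolation=cv2.INTER_CUBIC))
im=manip.get_image('top');cv2.imwrite('pics/t7.png',cv2.resize(im[110:250,240:380],(600,600),interpolation=cv2.INTER_CUBIC))
"
```

```text
finger ang -157.68205064528922 r 0.1366135618984597
```

View pics/s7.png

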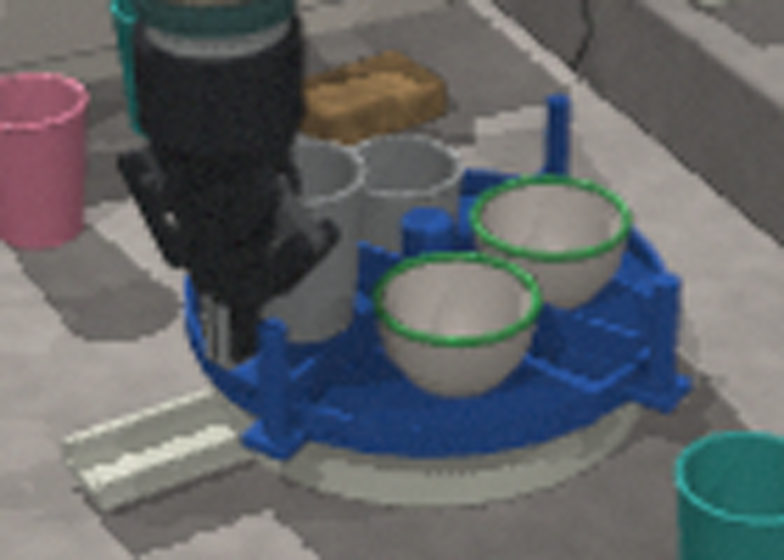

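View pics/t7.png

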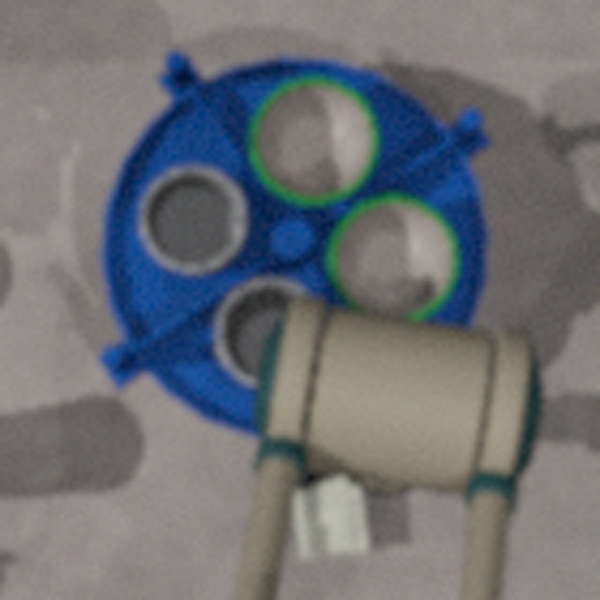

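```bash
cat >> h.py <<'E'
from scipy.optimize import least_squares
T=lambda u,v:(240+u/4.286-.4,110+v/4.286-.4)
S=lambda u,v:(270+u/5.6-.4,150+v/5.6-.4)
def fit(top,side,p0):
    "dicts post idx->px ; post0 angle"
    def model(p): 
        a=p[0]+np.arange(4)*np.pi/2
        return np.c_[AX[0]+.135*np.cos(a),AX[1]+.135*np.sin(a),np.full(4,.109)]
    def f(p):
        m=model(p)
        return np.concatenate([proj("top",m[i])[0]-top[i] for i in top]+[proj("side",m[i])[0]-side[i] for i in side])
    r=least_squares(f,[np.radians(p0)]);print("post0",np.degrees(r.x),"tumbler ang",np.degrees(r.x)-45,np.round(r.fun,1))
E
python3 - <<'E'
from h import *
fit({1:T(468,130),2:T(180,66),3:T(117,375)},{},211) if 0 else None
# post0 front-right, post1 right-back, post2 back-left, post3 left-front
fit({1:T(470,128),2:T(179,66),3:T(115,375)},{0:S(274,328),1:S(665,283),2:S(558,102)},211)
for c,uv in(("top",T(190,220)),):pass
E
```

```text
post0 [213.51642666] tumbler ang [168.51642666] [ 0.9 -1.7 -0.5 -0.4  0.3 -3.6 -0.   0.4  0.5 -0.8 -1.2 -0.6]
```

```bash
python3 -c "
from h import *
circ(202.3,212.5)
"
```

```text
t 7.9 pos [ 0.4405 -0.0061  0.0841] yaw 111.3 q6 -2.11 F [ 0.1  0.2 -0.5] w -0.0
[[-4.0, -1.0, 1.0, np.float64(-0.053), -1], [-9.0, 0.0, 1.0, np.float64(-0.089), -1], [-14.0, 0.0, 1.0, np.float64(-0.125), -1], [-19.0, 1.0, 1.0, np.float64(-0.16), -1], [-23.0, 2.0, 1.0, np.float64(-0.196), -1]]
```

drive_tool(steps=[[-4,-1,0,-0.04,-1],[-9,0,0,-0.07,-1],[-14,0,0,-0.1,-1],[-19,1,0,-0.14,-1],[-23,2,0,-0.18,-1]])

```text
clock: 8.4
position: [0.4501, -0.0264, 0.0839]
ee_rot: [-0.0, 0.489, 0.872, -0.001]
contact_force: [-1.7, 0.6, 0.4]
width: 0.0001
```

```bash
python3 -c "
from h import *
ang()
circ(212.7,220)
"
```

```text
finger ang -147.9209431061659 r 0.13705476052977772
t 8.4 pos [ 0.4501 -0.0264  0.0839] yaw 121.5 q6 -2.33 F [-1.7  0.6  0.4] w 0.0
[[-5.0, 0.0, 1.0, np.float64(-0.047), -1], [-8.0, 0.0, 1.0, np.float64(-0.072), -1], [-12.0, 1.0, 1.0, np.float64(-0.098), -1], [-15.0, 1.0, 1.0, np.float64(-0.123), -1], [-19.0, 2.0, 1.0, np.float64(-0.149), -1]]
```

drive_tool(steps=[[-5,0,0,-0.04,-1],[-9,0,0,-0.07,-1],[-13,1,0,-0.1,-1],[-16,1,0,-0.12,-1],[-18,2,0,-0.14,-1]])

```text
clock: 8.9
position: [0.4607, -0.0405, 0.0837]
ee_rot: [-0.001, 0.427, 0.904, -0.001]
contact_force: [-1.8, 1.6, -1.8]
width: -0.0
```

```bash
python3 -c "
from h import *
ang();circ(220,210)
im=manip.get_image('side');cv2.imwrite('pics/s8.png',cv2.resize(im[150:250,270:410],(784,560),interpolation=cv2.INTER_CUBIC))
im=manip.get_image('top');cv2.imwrite('pics/t8.png',cv2.resize(im[110:250,240:380],(600,600),interpolation=cv2.INTER_CUBIC))
"
```

```text
finger ang -140.5239588925499 r 0.13661972536071346
t 8.9 pos [ 0.4607 -0.0405  0.0837] yaw 129.5 q6 -2.5 F [-1.8  1.6 -1.8] w -0.0
[[4.0, 0.0, 1.0, np.float64(0.026), -1], [8.0, 0.0, 1.0, np.float64(0.061), -1], [13.0, 0.0, 1.0, np.float64(0.096), -1], [18.0, 1.0, 1.0, np.float64(0.13), -1], [23.0, 1.0, 1.0, np.float64(0.165), -1]]
```

View pics/s8.png

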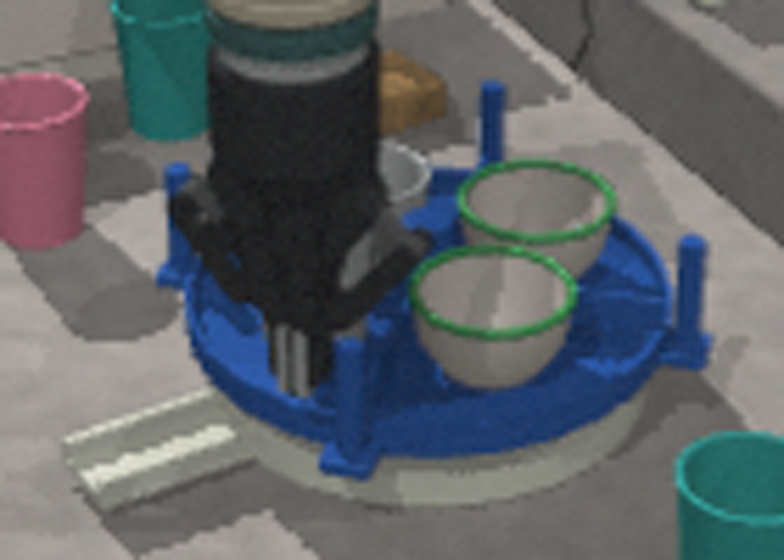

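View pics/t8.png

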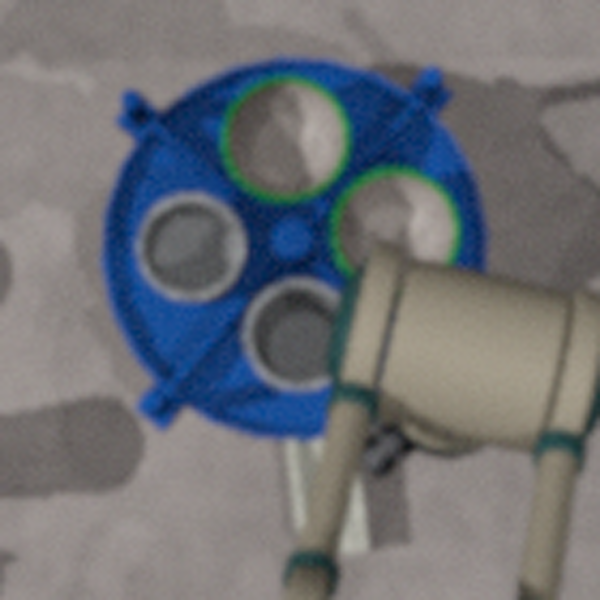

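Run:
```python
from h import *
fit({1:T(434,80),2:T(128,102),3:T(154,413)},{0:S(351,345),1:S(692,243),2:S(493,88),3:S(177,170)},231)
q=at("top",T(299,334),.135);d=q[:2]-AX;print(q,np.degrees(np.arctan2(d[1],d[0]))%360,np.hypot(*d))
```

```text
post0 [229.48709692] tumbler ang [184.48709692] [-0.1 -0.7  1.   0.3  0.5 -2.  -0.6  0.5 -0.1 -0.3 -1.1 -0.3 -0.9  0.1]
[0.50392332 0.04444277 0.135     ] 181.800102300261 0.0623074332415956
```

Deck angle is about 184.5°, while the tumbler itself reads about 182–184°. The spout is at 186.7°, so one more gentle nudge of about 3.5° is needed.

drive_tool(steps=[[-2,0,0,0,-1],[-4,0,0,0,-1],[-6,0,0,0,-1],[-8,1,0,0,-1],[-8,1,0,0,-1]])

```text
clock: 9.5
position: [0.4673, -0.0466, 0.0838]
ee_rot: [-0.0, 0.427, 0.904, -0.001]
contact_force: [-1.7, 0.0, -0.0]
width: -0.0
```

```bash
python3 -c "
from h import *
ang();circ(221,208)
"
```

```text
finger ang -136.76692365700583 r 0.13574857799665227
t 9.5 pos [ 0.4673 -0.0466  0.0838] yaw 129.5 q6 -2.5 F [-1.7  0.  -0. ] w -0.0
[[11.0, -2.0, 1.0, np.float64(0.018), -1], [18.0, -1.0, 1.0, np.float64(0.064), -1], [24.0, -1.0, 1.0, np.float64(0.109), -1], [30.0, 0.0, 1.0, np.float64(0.154), -1], [36.0, 1.0, 1.0, np.float64(0.2), -1]]
```

drive_tool(steps=[[4,-2,0,0,-1],[8,-6,0,0,-1],[10,-20,0,0,-1],[10,-40,0,0,-1],[10,-65,0,0,-1]])

```text
clock: 10.0
position: [0.4097, -0.0806, 0.084]
ee_rot: [-0.0, 0.426, 0.905, -0.001]
contact_force: [0.3, -0.2, 0.1]
width: -0.0001
```

drive_tool(steps=[[0,-15,-30,0.1,-1],[0,-30,-65,0.2,-1],[0,-45,-100,0.3,-1],[0,-60,-130,0.4,-1],[0,-70,-150,0.5,-1]])

```text
clock: 10.5
position: [0.3547, -0.1256, 0.2363]
ee_rot: [0.002, 0.639, 0.769, -0.001]
contact_force: [0.6, -0.7, -0.3]
width: 0.0
```

drive_tool(steps=[[40,0,0,0.1,-1],[80,0,0,0.2,-1],[120,0,0,0.3,-1],[160,0,0,0.4,-1],[200,0,0,0.5,-1]])

```text
clock: 11.0
position: [0.3164, 0.0713, 0.2353]
ee_rot: [0.002, 0.81, 0.586, -0.001]
contact_force: [0.4, 0.6, -0.0]
width: 0.0002
```

```bash
python3 -c "
from h import *
print(manip.get_state()['position'],manip.get_state()['contact_force'])
im=manip.get_image('side');cv2.imwrite('pics/s9.png',cv2.resize(im[150:250,270:410],(784,560),interpolation=cv2.INTER_CUBIC))
im=manip.get_image('top');cv2.imwrite('pics/t9.png',cv2.resize(im[110:250,240:380],(600,600),interpolation=cv2.INTER_CUBIC))
"
```

```text
[0.31636994 0.07127764 0.23525779] [ 0.4128604   0.58243485 -0.03124836]
```

View pics/s9.png

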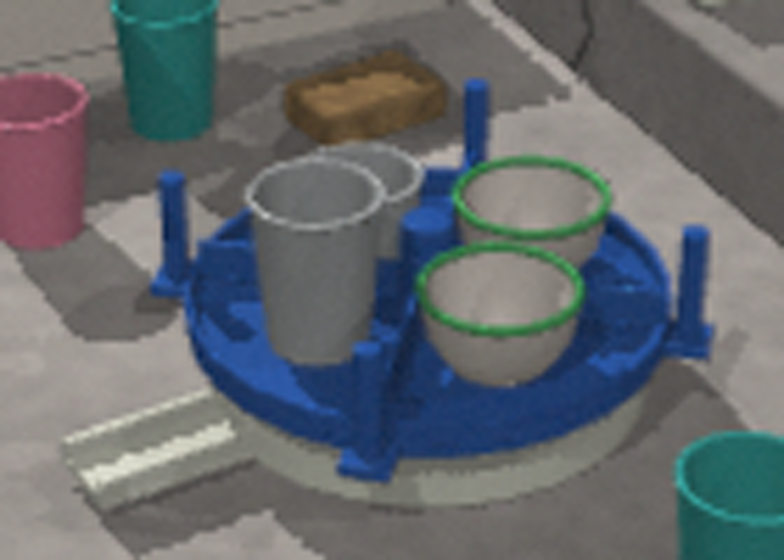

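View pics/t9.png

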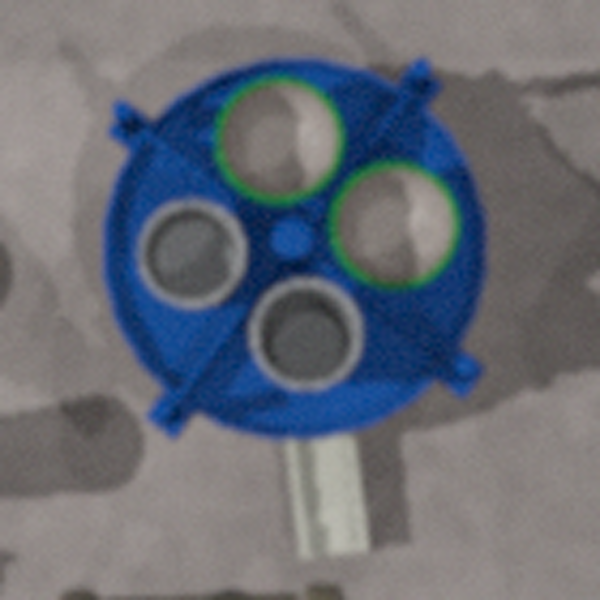

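Run:
```python
from h import *
fit({0:T(467,374),1:T(424,74),2:T(120,111),3:T(166,420)},{0:S(369,348),1:S(694,232),2:S(477,86),3:S(173,178)},233)
L=[at("top",T(*u),.025)[:2] for u in((286,445),(300,556))];Rr=[at("top",T(*u),.025)[:2] for u in((356,440),(369,550))]
for a,b in(L,Rr): d=a-b;print("edge dir",np.degrees(np.arctan2(d[1],d[0])),a,b)
c=(L[1]+Rr[1])/2;d=c-AX;sa=np.arctan2(d[1],d[0]);print("width",np.linalg.norm(L[1]-Rr[1]),"spout",np.degrees(sa)%360)
# spout from side as well: end top corners
c2=(at("side",S(66,440),.025)[:2]+at("side",S(103,510),.0)[:2])/2;d=c2-AX;print("side spout~",np.degrees(np.arctan2(d[1],d[0]))%360,c2)
for cam,uv in(("top",T(305,334)),("side",S(316,191))):
    q=at(cam,uv,.135)[:2];d=q-AX;e=np.array([np.cos(sa),np.sin(sa)])
    print("tumbler",q,np.degrees(np.arctan2(d[1],d[0]))%360,"along",d@e,"lateral",d@[-e[1],e[0]])
for m in manip.masks_of("top","tumbler")[:2]+manip.masks_of("side","tumbler")[:1]: print(m["conf"],m["location"])
```

```text
post0 [232.67687287] tumbler ang [187.67687287] [ 0.5 -1.4  0.1 -1.   1.1  0.3 -0.1 -1.9 -1.   0.4 -0.1  0.3 -0.6 -0.2
 -1.  -0.1]
edge dir 6.702001230211994 [0.44167751 0.05558776] [0.36863894 0.04700512]
edge dir 6.1323489934105275 [0.44451767 0.00945412] [0.3721074  0.00167434]
width 0.04546327536381657 spout 186.42738305573937
side spout~ 185.25738540132733 [0.37313957 0.02863514]
tumbler [0.50388756 0.04077614] 185.15711801632494 along 0.06255033808264636 lateral -0.0013869874703258843
tumbler [0.50512553 0.04061897] 185.407249617638 along 0.06133773539878622 lateral -0.001092214614370375
0.98 [312.4, 184.6]
0.69 [395.2, 149.9]
0.97 [405.1, 241.2]
```

The tumbler is about 1 mm off the spout line and 62 mm out on the spout side. The hand is clear.

Run:
```python
from h import *
a=cv2.imread("pics/top0.png");i1=manip.get_image("top");i2=manip.get_image("top")
print("motion",np.abs(i1[110:250,240:380].astype(int)-i2[110:250,240:380]).mean())
b=i1.astype(int)
for n,(x,y) in dict(mug=(186,248),bottle=(471,214),brush=(460,265),pad=(211,139)).items():
    print(n,np.abs(a[y-14:y+14,x-14:x+14].astype(int)-b[y-14:y+14,x-14:x+14]).mean())
print(manip.sign_off())
```

```text
motion 2.6174659863945577
mug 8.543367346938776
bottle 7.589285714285714
brush 2.2810374149659864
pad 13.311649659863946
the job is handed in; nothing more can be done
None
```

I turned the carousel about 157° counter-clockwise by pushing post0 with the outside of the shut fingers, and the tumbler now stands in line with the spout. I then backed the hand off and lifted it clear, and handed the job in at about 11 s.

**Alignment:** the last pictures put the tumbler about 1 mm off the spout's centre line and about 62 mm out on the spout side. The post fit puts the deck at 187.7°, the tumbler itself reads 185.2–185.4°, and the spout 186.4°. These disagree by 1–2.5°, which is inside the 9° tolerance. A rough side-view estimate put the spout at 185.3°.

**Dishes and forces:** all four dishes still stand in their compartments with the tumbler upright. Wrist force readings at the end of each move stayed under about 3.5 N.

**At rest:** two successive top pictures of the deck, taken just before handing in, differed only at about the noise level.

**Bystanders:** the pixel comparison with the first picture was not clean.
- **Scrub pad:** it differed by 13 grey levels, but the last side crop shows it where it was at the start. I think the difference is the arm's shadow.
- **Mug and bottle:** they differed by about 8, and I did not view them again. I never moved the hand down near them.
- **Brush:** it matched.

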